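# Start a repaired laser console and hold a test shot on its foot pedal

### The job

Run a test shot on the repaired laser console: switch it on by pressing the raised half of its red mains rocker, next push the green enable button fully in (it stays in), then press the yellow foot pedal right down with the fingertips and finish while still holding it down. Only touch and press: leave the red emergency stop alone, do not pick up or shove the pedal, and leave everything else on the bench where it is.

Things in the scene. Friction and masses are not known exactly. Their poses are not given: they have to be found in the camera images.
- console: white desk-top laser console, fixed, 260 deep (x) x 340 wide (y) x 128 high. Origin: centre of its underside; x from its front (robot side) to its back, y to its left seen from the robot, z up. Its control panel starts 125 mm before the origin at 62 mm height and rises to the back at 20 degrees to the horizontal. Row of controls, from the left: red rocker, green enable button, red emergency stop, key.
- rocker (a joint): mains rocker, radians: 0 = off (starts here), 0.30 = on. It has no spring: it needs about 4 N at rocker_on and stays where it is left.
- rocker_on (a point): where to press the red mains rocker: mid-width on its raised (upper, far) half with a white bar, 15 mm up the slope from its pivot. The rocker is 40 long (up the slope) x 24 wide, in a black frame 2 mm high. Site axes, which turn with the rocker: x up the slope, y to the console's left, z square out of the panel while off. The point stands 10 mm off the panel while off, 6 mm when on.
- enable (a joint): green enable button, metres pressed in: 0 = out (starts here), 0.007 = fully in. A push-in button: it needs about 4.5 N all the way and stays in where it is left.
- enable_top (a point): centre of the top of the green round enable button, 31 mm diameter; 12 mm off the panel when out, 5 mm when fully in. Axes: x up the slope, y to the console's left, z square out of the panel.
- estop (a joint): red emergency-stop mushroom, metres pressed in: 0 = out (must stay so), 0.007 = pressed in. Sprung: about 5 N to start it.
- estop_top (a point): centre of the top of the red emergency-stop mushroom (40 mm diameter on a yellow disc), 32 mm off the panel, 75 mm to the right of the enable button. Not to be pressed. The key, 75 mm further right, stands 38 mm off the panel.
- pedal: foot switch, loose on the bench, about 1 kg: grey base 160 long (x) x 104 wide (y) with a yellow treadle with black ribs, raised at its near (-x) end, hinged at its far end. Origin: centre of its underside; z up. Hinge line 46 mm towards +x of the origin, 32 mm high; the treadle reaches 128 mm from it towards -x and is 86 mm wide. The grey hinge block behind it is 44 mm high.
- treadle (a joint): treadle of the pedal, radians: 0 = up (starts here, slopes up towards its near end at 0.20 rad), 0.20 = right down (treadle level, on its stop). A spring pushes it back: at treadle_press about 3 N to start it and 8 N when right down.
- treadle_press (a point): point in the middle of the ribbed top of the treadle, where to press, 98 mm from the hinge line; about 57 mm above the bench when up and 38 mm when right down. Axes: x towards the hinge, z square out of the tread; they turn with it.
- screwdriver: screwdriver lying across in front of the pedal (its near side), 180 mm long, about 30 mm thick at most. Bystander. Origin: under its middle.
- multimeter: orange multimeter lying across behind the pedal, 150 x 76 x 38 mm. Bystander. Origin: centre of its underside.
- fuse_jar: small clear jar standing on the flat top at the back of the console, 40 mm diameter, 50 mm high. Bystander. Origin: centre of its underside.
- goggles: green laser safety goggles, 150 mm wide, 48 mm high, on the bench at the robot's right. Bystander. Origin: under its lenses.
- tape_roll: yellow roll of tape lying flat, 96 mm diameter, 45 mm high, on the bench at the robot's left. Bystander. Origin: centre of its underside.
- spirit_bottle: white bottle with a blue cap, 60 mm diameter, 150 mm high, on the bench at the robot's left. Bystander. Origin: centre of its underside.
- lens_box: small aluminium case, 70 x 90 x 40 mm, on the bench at the robot's right. Bystander. Origin: centre of its underside.
There are look-alikes about, which are no part of the job. What is shaped like the pedal but pink is not meant.

How it is judged:
On the way, in this order (a step that is already met when the one before it is completed fails the run):
1. the mains rocker is switched on (value of joint rocker above 0.22 rad), for 0.2 s.
2. the green enable button is fully in (value of joint enable above 0.005 m), for 0.2 s.
3. the foot pedal is pressed right down (value of joint treadle above 0.16 rad and contact force between the fingers and treadle above 2 N), for 0.3 s.
At the end, for the whole second after the job is handed in: the mains rocker is on (over 0.22 of 0.30 rad), the enable button is in (over 5 of 7 mm), the emergency stop is out, and the fingers hold the treadle down (over 0.16 of 0.20 rad, pressing with over 2 N) with the pedal standing flat within 30 mm of where it stood (all of step 3 and value of joint rocker above 0.22 rad and value of joint enable above 0.005 m and value of joint estop below 0.003 m and distance of pedal from where it was at the start of the episode below 0.03 m and angle between pedal's own z axis and vertical below 0.1 rad); the arm keeps its last pose, push and grip.
It fails at once if the enable button was pushed in before the console was switched on (value of joint enable above 0.0035 m and value of joint rocker below 0.15 rad).
It fails at once if the pedal was pressed before the enable button was in (value of joint treadle above 0.08 rad and value of joint enable below 0.0035 m).
It fails at once if the emergency stop was pressed (value of joint estop above 0.003 m).
It fails at once if the pedal was picked up, tipped or shoved (height (world z) of pedal above 0.015 m or distance of pedal from where it was at the start of the episode above 0.03 m or angle between pedal's own z axis and vertical above 0.15 rad).
It fails at once if something else on the bench was moved or picked up (distance of any of screwdriver, multimeter, fuse_jar, goggles, tape_roll, spirit_bottle, lens_box from where it was at the start of the episode above 0.03 m).
It also fails if it takes over 54 s, if anything falls off the work surface, if the arm or the gripper's body presses on something with over 40 N, if the wrist force passes 120 N, or if a joint passes its speed limit or range.

### The arm

A 7-joint arm with a two-finger parallel gripper is mounted at the origin on the work surface. World frame = base frame: x ahead of the robot, y to its left, z up, the work surface at z = 0. Lengths are in m, angles in rad, forces in N, time in s.
With the tool pointing down it reaches from about 0.425 to 0.925 m from the base axis. Payload 6.8 kg.
Tool frame: the origin (TCP) lies midway between the tips of the shut fingers; the grasp point (between the pads) lies 19 mm behind it; z points along the fingers, y is the direction in which the jaws open and shut (so a half turn about z gives the same grasp; the last joint's range is limited). The gripper opens to 85 mm and grips with 20 to 120 N. Pads are 22 mm wide; open, the fingers measure 114 mm over their backs; the gripper's body (76 mm by 85 mm) begins 54 mm behind the grasp point. The pads swing forward as they close: fully open they stand 13 mm farther back than shut.
Start: joints at [-1.325, 0.477, 0.022, 1.555, -0.011, 1.109, -0.083], TCP at [0.234, 0.633, 0.231] pointing down, gripper open.
Joint ranges: [-2.96, 2.96], [-0.34, 2.1], [-1.41, 1.46], [0.24, 2.44], [-1.37, 4.51], [0.17, 1.92], [-2.96, 2.96]. Speed limits (rad/s): [2.39, 2.39, 3.14, 3.14, 3.14, 3.14, 3.14].

### API

Orientations are given as a rotation vector (axis times angle).
In Python, from bench import r gives the robot as it stands. The module is installed in compiled form; this text tells all that it offers.
- The arm moves only by the tool apply_moves, never from a script. Its argument "plan" is a list that holds one entry, the list of rows, each a list of 7 numbers: the turn, a rotation vector about the tool's x, y, z scaled (see below), then the shift along the tool's x, y, z scaled (see below), then the closure, from -1 (fully open) to 1 (shut). In form: [[[wx, wy, wz, tx, ty, tz, grip], ...]]. A call has 1 to 12 rows; each row is the pose to reach, as a shift and turn from the pose commanded when the call began, along the tool's axes at that moment, turning the shorter way round; what a row does not reach only later rows make up. The controller multiplies each number of a shift by 0.4 m and each number of a turn by 180 degrees. A row lasts 1/12 s, in which the tool goes at most 41.7 mm and 7.16 degrees, less where a joint would pass 70% of its speed; a pose out of reach is approached as far as the arm can. A call with a number of a shift or a turn outside -1 to 1 is refused whole. A call with a gripper value outside its range is refused whole. The fingers move at their own pace and stop on an object; "force" is the grip in N (left out, the last holds). Time passes only in rows, so rows that repeat a pose let the fingers close. It gives the time, the measured TCP pose, the force and the opening at its end, in the units of the state.
- r.get_obs(): the state, without advancing time (a new reading comes with each control period).
- r.grab_frame(name): name is "scene" or "top" or "wrist"; returns a dict with "pixels" (400x640x3 uint8, blue, green, red), "fx", "fy", "cx", "cy" (pixels), "pose" (4x4, takes a point from camera to world coordinates). Camera axes: x right, y up, looking along -z (the intrinsics and any distortion apply to the point x, -y, -z); pixel columns grow to the right and rows downward; lengths in m; the calibration is good to about 2 mm. A picture is of the moment at which its call begins. There is no depth.
- r.hand_in(): hands the job in, once; it reports no verdict.
The state is a dict: "clock": time; "joints": joint angles; "qvel": joint speeds; "tau": joint torques, N m; "tcp_pos": TCP position; "orientation": TCP orientation; "contact_force": force on the tool from outside, world axes, zero at the start; "moment": the same for the moment, N m; "grip_width": finger opening in m.
Only numpy, scipy, OpenCV 4.12 (cv2) and the standard library are available. Lean on these libraries where they do the work, as an engineer would, in place of code of your own. Each camera call takes 0.05 s, during which the arm holds its last target. There are 200 camera calls.

## Working session

There is one attempt and no reset: what is moved stays moved. The work goes in short steps, Python scripts to look and compute and a tool call to move; the robot and the scene stay as the last step left them, time stands still between calls to the robot, and variables do not carry over. Pictures are saved under pics/ and viewed, on a budget of 10 in all, crops included, one or two more only if the job needs it, and the job is handed in when it is done.

Besides the shell and the picture viewer there is one more tool, called by a JSON object that holds its "method" and its "body", one argument or row to a line. apply_moves: Moves the arm, as the interface text tells. Its arguments: {"type":"object","properties":{"plan":{"type":"array","items":{"type":"array","items":{"type":"array","items":{"type":"number","minimum":-1,"maximum":1}}}},"force":{"type":"number"}},"required":["plan"]}

```bash
mkdir -p pics
cat > h.py <<'E'
import numpy as np, cv2
from bench import r
from scipy.spatial.transform import Rotation as R
def snap(name,fn):
    f=r.grab_frame(name); cv2.imwrite('pics/'+fn+'.png',f['pixels']); np.savez('pics/'+fn+'.npz',**{k:v for k,v in f.items()}); return f
def ray(f,u,v):
    P=np.array(f['pose']); d=np.array([(u-f['cx'])/f['fx'],-(v-f['cy'])/f['fy'],-1.]); d=P[:3,:3]@d
    return P[:3,3],d/np.linalg.norm(d)
def atz(f,u,v,z):
    o,d=ray(f,u,v); return o+d*(z-o[2])/d[2]
def proj(f,p):
    P=np.array(f['pose']); c=P[:3,:3].T@(np.array(p)-P[:3,3]); return f['cx']+f['fx']*c[0]/-c[2], f['cy']-f['fy']*c[1]/-c[2]
def load(fn): return dict(np.load('pics/'+fn+'.npz',allow_pickle=True))
def tri(obs):
    A=np.zeros((3,3));b=np.zeros(3)
    for f,u,v in obs:
        o,d=ray(f,u,v);M=np.eye(3)-np.outer(d,d);A+=M;b+=M@o
    return np.linalg.solve(A,b)
def move(p,rot=None):
    s=r.get_obs(); T=R.from_rotvec(s['orientation']); return T.inv().apply(np.array(p)-s['tcp_pos'])/0.4
E
python3 - <<'E'
from h import *
for n in ['scene','top','wrist']:
    f=snap(n,n+'1'); print(n,{k:(v if k!='pose' else np.round(v,3)) for k,v in f.items() if k!='pixels'})
print(r.get_obs())
E
```

```text
scene {'fx': 407.03201763553784, 'fy': 407.03201763553784, 'cx': 310.6856989351902, 'cy': 195.96418553251027, 'pose': array([[-0.77 , -0.439,  0.464,  1.144],
       [ 0.638, -0.534,  0.554,  0.755],
       [ 0.005,  0.723,  0.691,  1.022],
       [ 0.   ,  0.   ,  0.   ,  1.   ]])}
top {'fx': 445.0165211430599, 'fy': 445.0165211430599, 'cx': 316.6696619634876, 'cy': 191.49592346722338, 'pose': array([[-0.015,  0.998, -0.058,  0.407],
       [-1.   , -0.015, -0.003, -0.003],
       [-0.004,  0.058,  0.998,  1.897],
       [ 0.   ,  0.   ,  0.   ,  1.   ]])}
wrist {'fx': 339.1827310224065, 'fy': 339.1827310224065, 'cx': 316.9376602914027, 'cy': 195.1778011147539, 'pose': array([[ 0.347, -0.904, -0.248,  0.172],
       [ 0.938,  0.334,  0.092,  0.657],
       [-0.   , -0.265,  0.964,  0.373],
       [ 0.   ,  0.   ,  0.   ,  1.   ]])}
{'clock': 0.15, 'joints': array([-1.32511758,  0.47765679,  0.02236215,  1.55618129, -0.01148143,
        1.10929345, -0.0830645 ]), 'qvel': array([-0.00239142, -0.0005761 ,  0.00021709, -0.0041467 ,  0.00047409,
        0.00069778,  0.0015361 ]), 'tau': array([ 2.65937335e-03, -5.96925294e+01,  1.60988498e+00, -2.81492060e+01,
        1.25818120e-02,  6.49546288e-03,  1.48265809e-05]), 'tcp_pos': array([0.23371715, 0.63278089, 0.23053632]), 'orientation': array([-5.52723931e-01, -3.09245927e+00,  2.20658013e-03]), 'contact_force': array([-0.13890273,  0.22667336,  0.30704487]), 'moment': array([ 0.0281635 , -0.01732512,  0.03014723]), 'grip_width': 0.08541929603391152}
```

View pics/scene1.png

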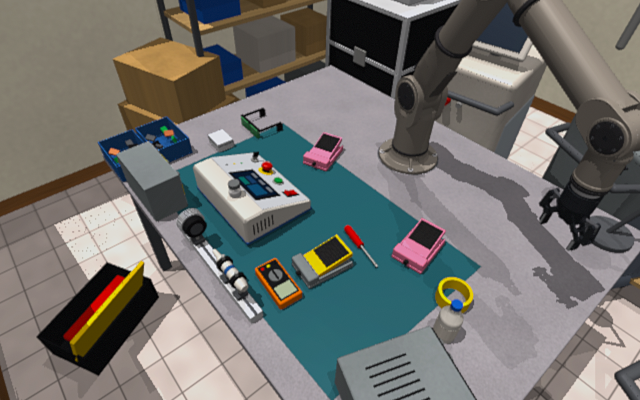

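View pics/top1.png

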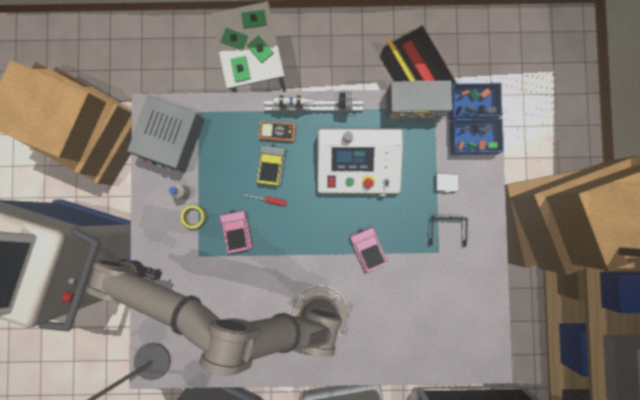

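The scene view shows the console, with the rocker near (291,193), the enable button near (279,180) and the e-stop near (267,167). The yellow pedal is near (325,260). In the top view the rocker is near (332,182), enable near (350,183) and the pedal near (270,167). I'll enlarge both next.

Run:
```python
from h import *
s=cv2.imread('pics/scene1.png');t=cv2.imread('pics/top1.png')
c=lambda im,x,y,w,h,k:cv2.resize(im[y:y+h,x:x+w],None,fx=k,fy=k,interpolation=cv2.INTER_CUBIC)
a=np.hstack([c(s,240,145,80,60,5),c(s,285,225,80,60,5)])
b=np.hstack([c(t,310,125,100,75,4),c(t,235,140,100,75,4)])
cv2.imwrite('pics/z1.png',np.vstack([a,b]))
```

```text
(no output)
```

View pics/z1.png

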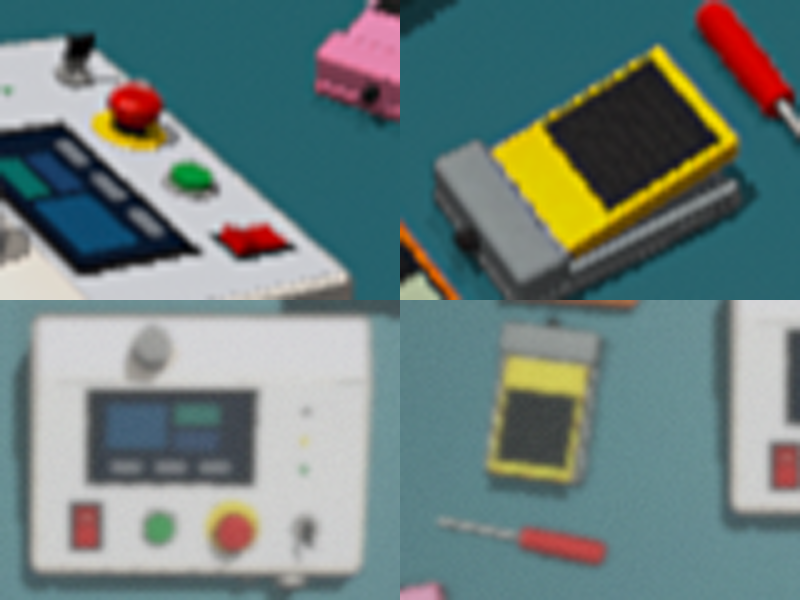

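Run:
```python
from h import *
s=load('scene1');t=load('top1')
pts={'rocker':((252,240),(86,227)),'enable':((193,175),(158,228)),'estop':((136,100),(235,232))}
for n,(a,b) in pts.items():
    A=(s,240+a[0]/5-.4,145+a[1]/5-.4);B=(t,310+b[0]/4-.4,125+b[1]/4-.4)
    p=tri([A,B]);print(n,p.round(4),[np.round(np.subtract(proj(f,p),(u,v)),1) for f,u,v in(A,B)])
A=(s,285+233/5-.4,225+135/5-.4);B=(t,235+138/4-.4,140+128/4-.4)
p=tri([A,B]);print('pedal rib',p.round(4),[np.round(np.subtract(proj(f,p),(u,v)),1) for f,u,v in(A,B)])
# pedal direction from rib edges in top
q=lambda x,y,z:atz(t,235+x/4-.4,140+y/4-.4,z)
print('ped dir far-near',q(141,94,.05)-q(135,162.5,.065))
# console edges: bottom/front edges of panel in top, direction
q=lambda x,y,z:atz(t,310+x/4-.4,125+y/4-.4,z)
print('cons back L,R',q(33,16,.128),q(370,18,.128),'front',q(31,272,.062),q(362,274,.062))
```

```text
rocker [ 0.554  -0.0575  0.0791] [array([0.4, 0. ]), array([ 0.2, -0.3])]
enable [ 0.5506 -0.1301  0.0863] [array([0.1, 0. ]), array([ 0.1, -0.1])]
estop [ 0.5439 -0.2066  0.1015] [array([0., 0.]), array([ 0., -0.])]
pedal rib [0.5994 0.201  0.0492] [array([-0.3, -0. ]), array([-0.1,  0.1])]
ped dir far-near [ 0.07289997 -0.00518638 -0.015     ]
cons back L,R [ 0.76220941 -0.00553874  0.128     ] [ 0.75496145 -0.34344431  0.128     ] front [5.08559874e-01 3.73177590e-04 6.20000000e-02] [ 0.50142267 -0.3410544   0.062     ]
```

```bash
cat >> h.py <<'E'
YAW=-0.021
def tgt(tilt=20,yaw=YAW):
    t=np.radians(tilt); Z=np.array([np.sin(t),0,-np.cos(t)]);Y=np.array([0,1.,0]);X=np.cross(Y,Z)
    return R.from_euler('z',yaw)*R.from_matrix(np.c_[X,Y,Z])
def rel(p,rot=None):
    s=r.get_obs(); T=R.from_rotvec(s['orientation'])
    w=(T.inv()*(rot or tgt())).as_rotvec()/np.pi
    return w.round(4), (T.inv().apply(np.array(p)-s['tcp_pos'])/0.4).round(4)
E
python3 - <<'E'
from h import *
print(rel([.38,.3,.25]),rel([.48,-.09,.23]))
E
```

```text
(array([-0.0189, -0.1101, -0.1048]), array([-0.6313, -0.6538, -0.0477])) (array([-0.0189, -0.1101, -0.1048]), array([-1.2035, -1.4818,  0.0036]))
```

{"method": "apply_moves", "body": {
  "plan": [
    [[-0.01,-0.05,-0.05,-0.632,-0.654,-0.048,1],[-0.01,-0.05,-0.05,-0.632,-0.654,-0.048,1],[-0.01,-0.05,-0.05,-0.632,-0.654,-0.048,1],[-0.019,-0.11,-0.105,-0.632,-0.654,-0.048,1],[-0.019,-0.11,-0.105,-0.632,-0.654,-0.048,1],[-0.019,-0.11,-0.105,-0.632,-0.654,-0.048,1],[-0.019,-0.11,-0.105,-0.632,-0.654,-0.048,1],[-0.019,-0.11,-0.105,-0.632,-0.654,-0.048,1],[-0.019,-0.11,-0.105,-0.632,-0.654,-0.048,1]]
  ],
  "force": 40
}}

```text
clock: 0.9
tcp_pos: [0.381, 0.2965, 0.2503]
orientation: [0.031, 2.793, -0.005]
contact_force: [0.6, 0.1, 0.1]
grip_width: 0.0
```

Run:
```python
from h import *
print(rel([.48,-.09,.23]))
```

```text
(array([ 0.0001, -0.0001, -0.0005]), array([-0.2357, -0.9605,  0.139 ]))
```

{"method": "apply_moves", "body": {
  "plan": [
    [[0,0,0,-0.236,-0.96,0.139,1],[0,0,0,-0.236,-0.96,0.139,1],[0,0,0,-0.236,-0.96,0.139,1],[0,0,0,-0.236,-0.96,0.139,1],[0,0,0,-0.236,-0.96,0.139,1],[0,0,0,-0.236,-0.96,0.139,1],[0,0,0,-0.236,-0.96,0.139,1],[0,0,0,-0.236,-0.96,0.139,1],[0,0,0,-0.236,-0.96,0.139,1],[0,0,0,-0.236,-0.96,0.139,1],[0,0,0,-0.236,-0.96,0.139,1],[0,0,0,-0.236,-0.96,0.139,1]]
  ]
}}

```text
clock: 1.9
tcp_pos: [0.4801, -0.0871, 0.2299]
orientation: [0.034, 2.793, -0.004]
contact_force: [-0.3, 0.8, 0.5]
grip_width: -0.0002
```

Run:
```python
from h import *
snap('wrist','w2'); print(r.get_obs()['tcp_pos'])
```

```text
[ 0.47996584 -0.0855641   0.22973344]
```

View pics/w2.png

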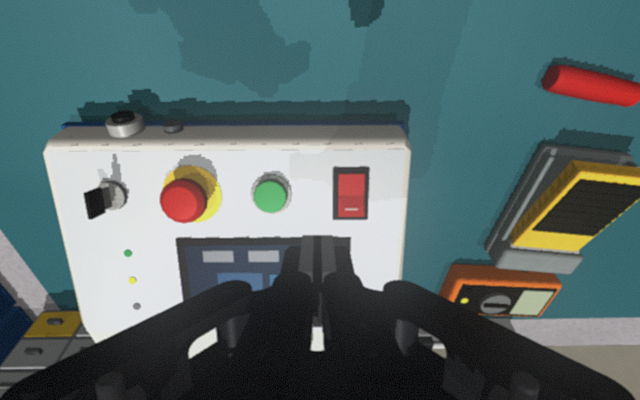

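The wrist view shows the enable top at (271,195), the e-stop at (184,200), and the rocker frame from (334,168) to (367,219) with its white bar at (350,209) on the far half.

Run:
```python
from h import *
s=load('scene1');t=load('top1');w=load('w2')
pts={'rocker':((252,240),(86,227),(350.5,193.5)),'enable':((193,175),(158,228),(271,195)),'estop':((136,100),(235,232),(184,200))}
for n,(a,b,c) in pts.items():
    A=(s,240+a[0]/5-.4,145+a[1]/5-.4);B=(t,310+b[0]/4-.4,125+b[1]/4-.4);C=(w,*c)
    p=tri([A,B,C]);print(n,p.round(4),[np.round(np.subtract(proj(f,p),(u,v)),1) for f,u,v in(A,B,C)])
for z in (.078,.082,.086):print(z,'en',atz(w,271,195,z).round(4),'rockC',atz(w,350.5,193.5,z-.008).round(4),'bar',atz(w,350,209,z).round(4))
# front top edge of panel at z .062
print(atz(w,50,150,.062),atz(w,408,150,.062))
```

```text
rocker [ 0.5539 -0.057   0.0793] [array([0.5, 0.1]), array([ 0.1, -0.2]), array([-0.9,  0.4])]
enable [ 0.5501 -0.1304  0.0851] [array([0.2, 0.2]), array([0.1, 0.1]), array([-0.3,  0.8])]
estop [ 0.5435 -0.2064  0.0998] [array([0.2, 0.4]), array([-0.1,  0.1]), array([-1.9,  1.3])]
0.078 en [ 0.5541 -0.1314  0.078 ] rockC [ 0.56   -0.0552  0.07  ] bar [ 0.5729 -0.0559  0.078 ]
0.082 en [ 0.5513 -0.1307  0.082 ] rockC [ 0.5572 -0.0556  0.074 ] bar [ 0.5698 -0.0563  0.082 ]
0.086 en [ 0.5485 -0.1299  0.086 ] rockC [ 0.5544 -0.056   0.078 ] bar [ 0.5667 -0.0567  0.086 ]
[ 0.50944814 -0.33187088  0.062     ] [ 0.5180081  -0.00292876  0.062     ]
```

Run:
```python
from h import *
n=np.array([-np.sin(.349),0,np.cos(.349)])
print(rel(np.array([.566,-.0565,.088])+.02*n))
```

```text
(array([ 0.0005, -0.0002, -0.0001]), array([-0.0797,  0.0763,  0.3561]))
```

{"method": "apply_moves", "body": {
  "plan": [
    [[0,0,0,-0.08,0.076,0.15,1],[0,0,0,-0.08,0.076,0.25,1],[0,0,0,-0.08,0.076,0.356,1],[0,0,0,-0.08,0.076,0.356,1],[0,0,0,-0.08,0.076,0.356,1],[0,0,0,-0.08,0.076,0.356,1],[0,0,0,-0.08,0.076,0.356,1],[0,0,0,-0.08,0.076,0.356,1]]
  ]
}}

```text
clock: 2.62
tcp_pos: [0.559, -0.0567, 0.1072]
orientation: [0.029, 2.793, -0.002]
contact_force: [0.1, -0.4, 0.8]
grip_width: 0.0001
```

Run:
```python
from h import *
snap('wrist','w3'); f=snap('scene','s3'); o=r.get_obs();print(o['tcp_pos'],o['contact_force'],proj(f,o['tcp_pos']))
w=cv2.imread('pics/w3.png')[130:330,200:440];s=cv2.imread('pics/s3.png')[145:225,235:331]
cv2.imwrite('pics/z3.png',np.hstack([cv2.resize(w,(400,334)),cv2.resize(s,(400,334),interpolation=cv2.INTER_CUBIC)]))
```

```text
[ 0.55981281 -0.0566559   0.10896271] [ 0.63981946 -0.05516117  0.56725314] (np.float64(288.88851870658095), np.float64(186.98895295178554))
```

View pics/z3.png

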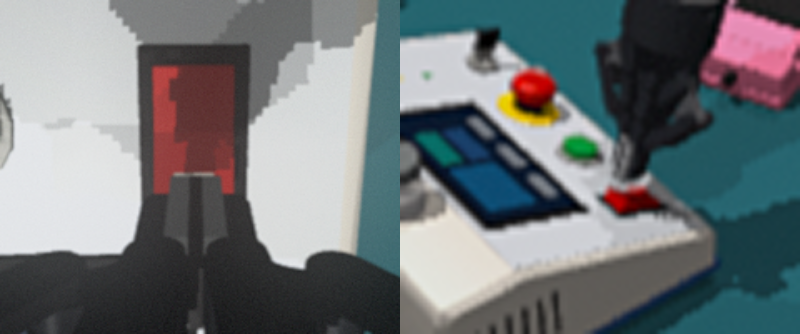

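The closed tips hover just above the far half of the rocker and are centred across its width. I'll press it now.

{"method": "apply_moves", "body": {
  "plan": [
    [[0,0,0,0,0,0.02,1],[0,0,0,0,0,0.035,1],[0,0,0,0,0,0.045,1],[0,0,0,0,0,0.05,1],[0,0,0,0,0,0.05,1]]
  ]
}}

```text
clock: 3.13
tcp_pos: [0.5676, -0.0565, 0.0894]
orientation: [0.028, 2.79, -0.002]
contact_force: [1.2, 1.6, 3.5]
grip_width: -0.0
```

{"method": "apply_moves", "body": {
  "plan": [
    [[0,0,0,0,0,0.004,1],[0,0,0,0,0,0.008,1],[0,0,0,0,0,0.008,1]]
  ]
}}

```text
clock: 3.38
tcp_pos: [0.568, -0.0566, 0.0884]
orientation: [0.031, 2.789, 0.004]
contact_force: [-21.5, 5.2, 46.9]
grip_width: -0.0001
```

{"method": "apply_moves", "body": {
  "plan": [
    [[0,0,0,0,0,-0.03,1],[0,0,0,0,0,-0.1,1],[0,0,0,0,0,-0.15,1],[0,0,0,0,0,-0.15,1],[0,0,0,0,0,-0.15,1]]
  ]
}}

```text
clock: 3.8
tcp_pos: [0.5469, -0.0561, 0.1422]
orientation: [0.028, 2.791, -0.002]
contact_force: [0.5, 0.3, -0.1]
grip_width: 0.0001
```

Run:
```python
from h import *
f=snap('wrist','w4'); snap('scene','s4'); o=r.get_obs();print(o['tcp_pos'],o['contact_force'])
w=cv2.imread('pics/w4.png')[130:330,200:440];s=cv2.imread('pics/s4.png')[160:220,245:317];s0=cv2.imread('pics/scene1.png')[160:220,245:317]
k=lambda i:cv2.resize(i,(400,300),interpolation=cv2.INTER_CUBIC)
cv2.imwrite('pics/z4.png',np.vstack([np.hstack([k(w),k(w)*0]),np.hstack([k(s0),k(s)])]))
```

```text
[ 0.54659188 -0.05625238  0.14104946] [0.48471819 0.36742256 0.26333885]
```

View pics/z4.png

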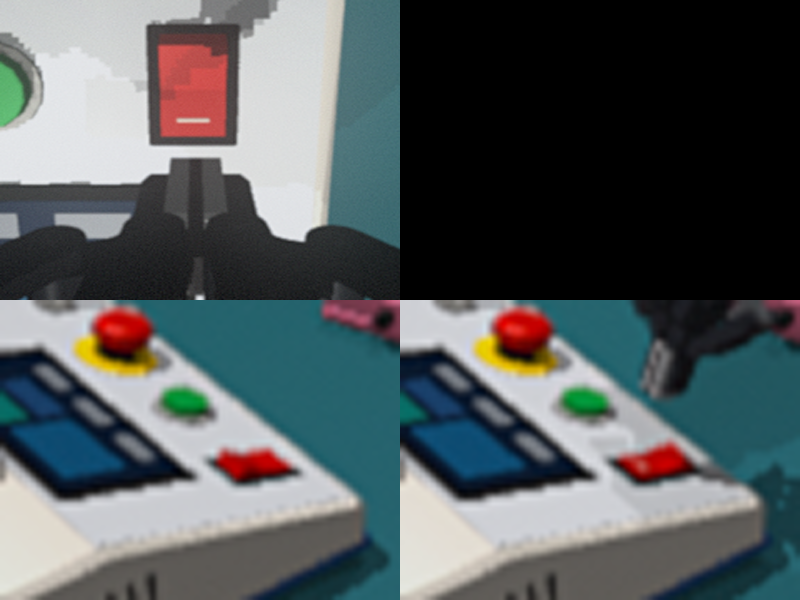

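The rocker has flipped: its near half is now raised and the far half with the bar lies flat. Next is the enable button.

Run:
```python
from h import *
n=tgt().apply([0,0,-1.])
print(rel(np.array([.548,-.130,.0874])+.015*n))
```

```text
(array([ 0.0006, -0.0003,  0.0002]), array([ 0.039 , -0.1844,  0.0907]))
```

{"method": "apply_moves", "body": {
  "plan": [
    [[0,0,0,0.039,-0.1,0,1],[0,0,0,0.039,-0.184,0,1],[0,0,0,0.039,-0.184,0,1],[0,0,0,0.039,-0.184,0.05,1],[0,0,0,0.039,-0.184,0.09,1],[0,0,0,0.039,-0.184,0.11,1],[0,0,0,0.039,-0.184,0.122,1],[0,0,0,0.039,-0.184,0.128,1],[0,0,0,0.039,-0.184,0.128,1]]
  ]
}}

```text
clock: 4.65
tcp_pos: [0.5478, -0.1305, 0.0873]
orientation: [0.03, 2.794, -0.003]
contact_force: [0.6, 0.0, 0.2]
grip_width: -0.0002
```

{"method": "apply_moves", "body": {
  "plan": [
    [[0,0,0,0,0,0.005,1],[0,0,0,0,0,0.01,1],[0,0,0,0,0,0.0125,1],[0,0,0,0,0,0.0125,1]]
  ]
}}

```text
clock: 4.98
tcp_pos: [0.5502, -0.1304, 0.0836]
orientation: [0.029, 2.792, -0.003]
contact_force: [0.0, -0.0, 1.6]
grip_width: -0.0001
```

{"method": "apply_moves", "body": {
  "plan": [
    [[0,0,0,0,0,0.003,1],[0,0,0,0,0,0.006,1],[0,0,0,0,0,0.0075,1],[0,0,0,0,0,0.0075,1]]
  ]
}}

```text
clock: 5.32
tcp_pos: [0.5509, -0.1304, 0.0819]
orientation: [0.03, 2.791, -0.001]
contact_force: [-14.6, 1.6, 23.0]
grip_width: 0.0001
```

{"method": "apply_moves", "body": {
  "plan": [
    [[0,0,0,0,0,0.003,1],[0,0,0,0,0,0.006,1],[0,0,0,0,0,0.006,1]]
  ]
}}

```text
clock: 5.57
tcp_pos: [0.5512, -0.1304, 0.0814]
orientation: [0.032, 2.789, 0.003]
contact_force: [-30.6, 5.2, 56.9]
grip_width: -0.0003
```

{"method": "apply_moves", "body": {
  "plan": [
    [[0,0,0,0,0,-0.03,1],[0,0,0,0,0,-0.12,1],[0,0,0,0,0,-0.22,1],[0,0,0,0,0,-0.3,1],[0,0,0,0,0,-0.3,1],[0,0,0,0,0,-0.3,1]]
  ]
}}

```text
clock: 6.07
tcp_pos: [0.5125, -0.1277, 0.193]
orientation: [0.024, 2.788, 0.001]
contact_force: [0.4, -0.0, -0.2]
grip_width: -0.0003
```

Run:
```python
from h import *
snap('wrist','w5');cv2.imwrite('pics/z5.png',cv2.imread('pics/w5.png')[120:320,160:480])
print(rel([.52,.20,.18],tgt(0,-.071)))
```

```text
(array([0.0039, 0.1117, 0.0167]), array([0.0051, 0.8198, 0.0318]))
```

View pics/z5.png

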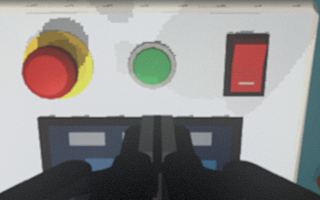

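The enable button now sits low in its bezel, the rocker is on and the e-stop is untouched. Moving over to the pedal.

{"method": "apply_moves", "body": {
  "plan": [
    [[0,0,0,0.005,0.82,0.032,1],[0.001,0.03,0.005,0.005,0.82,0.032,1],[0.004,0.112,0.017,0.005,0.82,0.032,1],[0.004,0.112,0.017,0.005,0.82,0.032,1],[0.004,0.112,0.017,0.005,0.82,0.032,1],[0.004,0.112,0.017,0.005,0.82,0.032,1],[0.004,0.112,0.017,0.005,0.82,0.032,1],[0.004,0.112,0.017,0.005,0.82,0.032,1],[0.004,0.112,0.017,0.005,0.82,0.032,1],[0.004,0.112,0.017,0.005,0.82,0.032,1],[0.004,0.112,0.017,0.005,0.82,0.032,1],[0.004,0.112,0.017,0.005,0.82,0.032,1]]
  ]
}}

```text
clock: 7.12
tcp_pos: [0.5201, 0.1961, 0.178]
orientation: [-0.122, -3.135, 0.004]
contact_force: [-0.5, -0.4, -0.8]
grip_width: 0.0001
```

Run:
```python
from h import *
snap('wrist','w6');print(r.get_obs()['tcp_pos'],r.get_obs()['contact_force'])
```

```text
[0.52016961 0.19610479 0.17835376] [-0.41703352 -0.10244212  0.00099682]
```

View pics/w6.png

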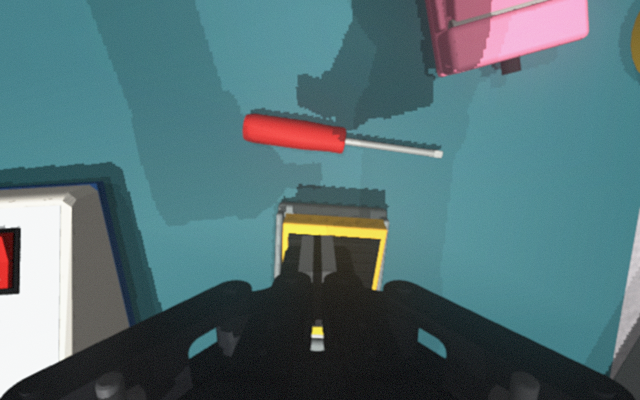

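The wrist view shows the near end of the treadle at rows 215–230, spanning columns 284–388. The screwdriver lies clear in front of it.

Run:
```python
from h import *
w=load('w6')
for v in (216,228): print(v,[atz(w,u,v,.063).round(4) for u in (284,336,388)])
print('rib near edge',atz(w,335,236,.06))
print(rel([.578,.2015,.075],tgt(0,-.071)))
```

```text
216 [array([0.5392, 0.1688, 0.063 ]), array([0.5424, 0.2103, 0.063 ]), array([0.5457, 0.2518, 0.063 ])]
228 [array([0.5493, 0.1678, 0.063 ]), array([0.5526, 0.2097, 0.063 ]), array([0.5559, 0.2515, 0.063 ])]
rib near edge [0.56066829 0.20849061 0.06      ]
(array([-0.0007, -0.0012, -0.0023]), array([-0.1441,  0.0253,  0.2578]))
```

{"method": "apply_moves", "body": {
  "plan": [
    [[0,0,0,-0.14,0.036,0.1,1],[0,0,0,-0.143,0.036,0.19,1],[0,0,0,-0.143,0.036,0.258,1],[0,0,0,-0.143,0.036,0.275,1],[0,0,0,-0.143,0.036,0.285,1],[0,0,0,-0.143,0.036,0.29,1],[0,0,0,-0.143,0.036,0.295,1],[0,0,0,-0.143,0.036,0.3,1],[0,0,0,-0.143,0.036,0.305,1],[0,0,0,-0.143,0.036,0.31,1],[0,0,0,-0.143,0.036,0.315,1],[0,0,0,-0.143,0.036,0.315,1]]
  ]
}}

```text
clock: 8.17
tcp_pos: [0.5776, 0.2087, 0.053]
orientation: [-0.117, -3.136, 0.001]
contact_force: [-3.1, 0.4, 4.2]
grip_width: -0.0004
```

{"method": "apply_moves", "body": {
  "plan": [
    [[0,0,0,0,0,0.005,1],[0,0,0,0,0,0.01,1],[0,0,0,0,0,0.015,1],[0,0,0,0,0,0.02,1],[0,0,0,0,0,0.02,1]]
  ]
}}

```text
clock: 8.58
tcp_pos: [0.577, 0.2088, 0.0446]
orientation: [-0.116, -3.135, 0.001]
contact_force: [-3.2, 0.5, 6.7]
grip_width: -0.0002
```

Force is building as the spring predicts. Continuing down.

{"method": "apply_moves", "body": {
  "plan": [
    [[0,0,0,0,0,0.005,1],[0,0,0,0,0,0.01,1],[0,0,0,0,0,0.014,1],[0,0,0,0,0,0.016,1],[0,0,0,0,0,0.018,1],[0,0,0,0,0,0.018,1]]
  ]
}}

```text
clock: 9.08
tcp_pos: [0.5767, 0.2088, 0.038]
orientation: [-0.116, -3.134, 0.001]
contact_force: [-6.5, 1.6, 10.7]
grip_width: -0.0001
```

{"method": "apply_moves", "body": {
  "plan": [
    [[0,0,0,0,0,0.002,1],[0,0,0,0,0,0.004,1],[0,0,0,0,0,0.004,1],[0,0,0,0,0,0.004,1],[0,0,0,0,0,0.004,1]]
  ]
}}

```text
clock: 9.5
tcp_pos: [0.5768, 0.2088, 0.0376]
orientation: [-0.117, -3.134, -0.001]
contact_force: [-10.3, 0.4, 22.2]
grip_width: 0.0001
```

Run:
```python
from h import *
snap('scene','s7');snap('top','t7');o=r.get_obs();print(o['tcp_pos'],o['contact_force'],o['clock'])
c=lambda n,x,y,w,h:cv2.resize(cv2.imread('pics/'+n+'.png')[y:y+h,x:x+w],(400,300),interpolation=cv2.INTER_CUBIC)
cv2.imwrite('pics/z7.png',np.vstack([np.hstack([c('scene1',235,150,140,140*3//4),c('s7',235,150,140,105)]),np.hstack([c('scene1',285,225,80,60),c('s7',285,225,80,60)])]))
```

```text
[0.57670775 0.2088839  0.03754626] [-10.03857794   0.91416747  21.79411827] 9.6
```

View pics/z7.png

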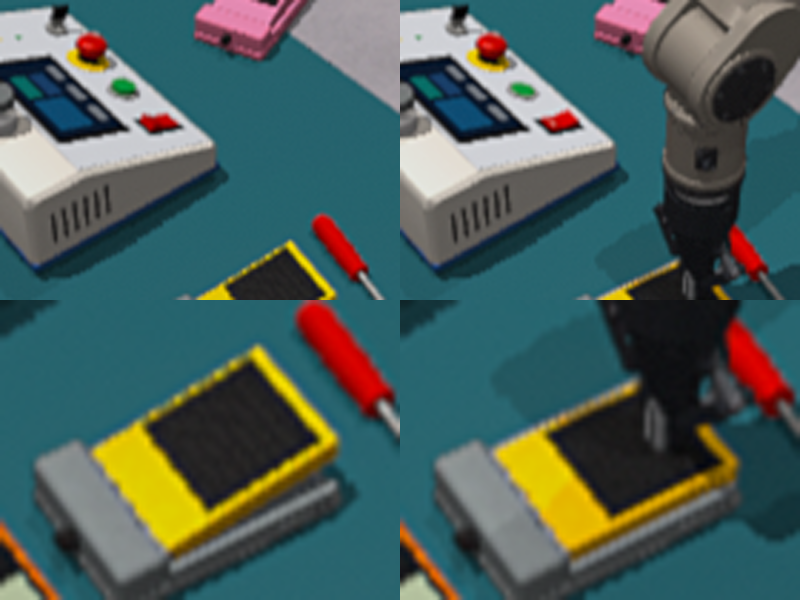

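The pictures show the treadle level on its stop and the pedal base unmoved. The rocker is on, the enable button is in and the e-stop is out. The tips press with about 22 N, so I'm handing in.

Run:
```python
from h import *
print(r.hand_in()); o=r.get_obs();print(o['tcp_pos'],o['contact_force'],o['clock'])
```

```text
the job is handed in; nothing more can be done
None
the job is handed in; nothing more can be done
```

I ran the test shot in order: rocker on, enable button pushed in, then the yellow pedal pressed right down. I handed in at about 9.6 s with the closed fingertips still holding the pedal. `hand_in()` reports no verdict, and no state could be read afterwards.

- **Rocker:** pressed until it hit its stop at about 47 N along the world z axis. The picture afterwards shows the near half raised and the far half flat.
- **Enable button:** pressed until it hit its stop at about 57 N (also along z). The stop height fits "fully in" to within about 1 mm, and it looked sunk in the wrist picture.
- **Pedal:** the fingertips stood at 37.5 mm above the bench, against 38 mm expected when right down. They pressed down with about 22 N, plus about 10 N sideways. The last picture shows the treadle level and the pedal base where it was.
- **The rest:** the emergency stop was out and never touched. The screwdriver had not visibly moved. I did not check the other bench items one by one, but the arm passed above them.

One disagreement: the first camera estimate put the controls 2–4 mm too low. I corrected it from the rocker contact before pressing the enable button.

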